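Load a vertebra in the bone scanner and latch its guard

TASK

Take the large vertebra out of the shallow tray on the right and set it down (do not drop it) flat on the scanner's round turntable, with the turntable's post standing up through the hole of the bone. Let go of it, then push the scanner's clear sliding guard shut over it with the gripper, gently and without gripping the guard, until its latch clicks in; never bear on the guard with more than 25 N. Leave everything else on the table where it lies.

Things in the scene. Friction and masses are not known exactly. Their poses are not given: they have to be found in the camera images.
- specimen_body (a point): Centre (half-way up) of the drum-shaped body of the large brown vertebra (about 70 g), the only bone in the big shallow tray on the right. Drum 36 mm across, 28 mm high, on its flat underside, z up. Grip it across its own y axis, whose faces at +-18 mm are free; x points from drum to hole and tail. Any yaw on the turntable will do.
- specimen_hole (a point): Centre of the vertebra's upright through-hole at the level of the underside: 29 mm along the bone's x axis from point specimen_body and 14 mm below it. Hole 20 mm wide (y), 22 mm long (x). From here the bone reaches 42 mm along +x, 47 mm along -x and +-38 mm in y; its arch is 20 mm high, with two small knobs of 28 mm.
- tray: Shallow white tray, fixed, 190 x 190 mm outside, walls 16 mm high and 4 mm thick, floor 4 mm thick, that holds the large vertebra. Origin under its centre.
- post (a point): Foot of the steel post, on top of the scanner's black turntable (110 mm across, does not turn, 54 mm above the table). Post 10 mm thick, 28 mm high, tapered tip, z up. Axes as the scanner's. Free room beside it with the guard open: 68 mm towards +y (guard) and 78 mm towards -y (grey end housing, its top 110 mm above the table).
- scanner: White bench scanner, fixed, base 210 (x) x 350 (y) x 50 mm high; origin under its centre, z up. The guard shuts along its -y axis.
- push_face (a point): Centre of the upright +y face of the grey push block on top of the guard, to be pushed along the scanner's -y. Block 80 mm wide (x), 30 mm thick (y), 30 mm high; its top is 15 mm above this point, the guard's flat top 15 mm below. The face is flush with the guard's +y end: free space beyond. Axes as the scanner's.
- latch_housing (a point): Centre of the top of the small aluminium latch housing (24 x 24 x 26 mm) on the guard's +x side, with the latch pin's black head above it. The guard is a clear hood 150 x 150 mm, 79 mm high (inside 75), open towards -y. The housing's pin rides on an aluminium keeper strip on the deck, with a ramp, a slot and a rubber buffer.
- guard (a joint): Guard travel towards shut, m: 0 open, starts at 0 to 0.015. Drags with 3 to 5 N. The keeper is set anew each time: latched, the guard rests at a travel anywhere from 0.139 to 0.162. Some 18 mm before, the pin climbs a ramp (push up to 14 N); at the click the push falls away, then a rubber buffer (2.5 N/mm) resists: 10 N 1 mm past the rest, 25 N some 6 mm past it. Not held before the click.
- latch (a joint): Height of the guard's spring latch pin, m: about 0 on the level strip, up to +0.004 on the ramp, about -0.005 to -0.006 once it has dropped into the keeper's slot and the guard is latched. The pin's black head drops with it.
- bone_a: Small dark vertebra, about 65 mm long and 20 mm high, on the table to the left of the scanner; leave it alone. Origin at its hole, on the table.
- bone_b: Small vertebra, about 70 mm long and 22 mm high, on the table to the left of the scanner; leave it alone. Origin at its hole, on the table.
- bone_c: Small dark vertebra, about 60 mm long and 19 mm high, on the table beyond the big tray; leave it alone. Origin at its hole, on the table.
- brush: Flat paint brush 190 mm long, 45 wide, 15 high, to the left of the scanner; leave it alone. Origin on the table under its ferrule, handle along -x.
Mind the look-alikes: they are no part of the job. Leave any blue or orange look-alike of the part that bears specimen_body alone.

How it is judged (in metres and radians):
On the way, in this order (a step that is already met when the one before it is completed fails the run):
1. the vertebra stands flat on the turntable with the post in its hole, let go of, the guard still open (horizontal distance between specimen_hole and post below 0.009 m and z of specimen_hole in the frame of post below 0.005 m and angle between specimen_body's own z axis and vertical below 0.12 rad and contact force between the fingers and specimen below 0.1 N and value of joint guard below 0.04 m), for 0.2 s.
2. the guard is pushed shut and its latch has clicked in (value of joint latch below -0.003 m and value of joint guard above 0.13 m), for 0.2 s.
At the end, for the whole second after the job is handed in: The vertebra stands flat on the turntable (underside within 5 mm of it, tilt under 0.12 rad) with its hole within 9 mm of the post's axis, let go of and at rest; the guard is shut and at rest with the latch pin more than 3 mm down in its slot (all of step 2 and horizontal distance between specimen_hole and post below 0.009 m and z of specimen_hole in the frame of post below 0.005 m and angle between specimen_body's own z axis and vertical below 0.12 rad and contact force between the fingers and specimen below 0.1 N and velocity of joint guard between -0.005 and 0.005 m/s and linear speed of specimen below 0.02 m/s); the robot touches nothing.
It fails at once if the guard is borne on or squeezed with more than 25 N (contact force between any of the fingers, the arm and guard above 25 N).
It fails at once if the vertebra is dropped (falls freely faster than 0.5 m/s) (linear speed of specimen above 0.5 m/s and contact force between the fingers and specimen below 0.02 N).
It fails at once if another thing on the table is moved by more than 25 mm (distance of any of bone_a, bone_b, bone_c, brush from where it was at the start of the episode above 0.025 m).
It also fails if it takes over 72 s, if anything falls off the work surface, if the arm or the gripper's body presses on something with over 40 N, if the wrist force passes 120 N, or if a joint passes its speed limit or range.

ROBOT

A 6-joint arm with a two-finger parallel gripper is mounted at the origin on the work surface. World frame = base frame: x ahead of the robot, y to its left, z up, the work surface at z = 0. Lengths are in m, angles in degrees, forces in N, time in s.
With the tool pointing down it reaches from about 0.3 to 0.75 m from the base axis. Payload 8.5 kg.
Tool frame: the origin (TCP) lies at the very end of the fingers, on their centre line; the grasp point (between the pads) lies env.pinch_z behind it (env.pinch_z is the distance from the TCP to the grasp point, in m); z points along the fingers, y is the line along which they close (so a half turn about z gives the same grasp; the last joint's range is limited). The gripper opens to 85 mm and grips with 20 to 120 N. Pads are 22 mm wide; open, the fingers measure 114 mm over their backs; the gripper's body (76 mm by 85 mm) begins 54 mm behind the grasp point. The pads swing forward as they close: fully open they stand 13 mm farther back than shut.
Start: joints at [55.789, 21.807, 74.336, -0, 83.858, -12.336], TCP at [0.205, 0.51, 0.231] pointing down, gripper open.
Joint ranges: [-178.18, 178.18], [-50.72, 133.34], [12.68, 142.11], [-81.47, 261.47], [9.98, 163.14], [-165.26, 165.26]. Speed limits (degrees/s): [136.94, 136.94, 180, 180, 180, 180].

INTERFACE

Orientations are given as a 3x3 rotation matrix whose columns are the frame's x, y, z axes.
In Python, from rig import telemetry, get_image, env gives the robot as it stands. The module is installed in compiled form; this text tells all that it offers.
- The arm moves only by the tool apply_moves, never from a script. Its argument "series" is a list of rows, each a list of 7 numbers: the shift along the tool's x, y, z in mm, then the turn, a rotation vector about the tool's x, y, z in degrees, then the opening, from 0 (shut) to 1 (fully open). A call has 1 to 12 rows; each row shifts and turns the commanded pose from where the row before left it, along the tool's axes as they then stand; what a row does not reach is not made up. A row lasts 1/8 s, in which the tool goes at most 62.5 mm and 10.7 degrees, less where a joint would pass 70% of its speed; a pose out of reach is approached as far as the arm can. A call with a gripper value outside its range is refused whole. The fingers move at their own pace and stop on an object; "grip_force" is the grip in N (left out, the last holds). Time passes only in rows, so rows that do not move let the fingers close. It gives the time, the measured TCP pose, the force, the opening and the grip force at its end, in the units of the state.
- telemetry.observe(): the state, without advancing time (a new reading comes with each control period).
- get_image(name): name is "scene" or "top"; returns a dict with "frame" (420x560x3 uint8, red, green, blue), "z_map" (420x560 float32, m along the optical axis (not along the pixel's ray), 0 where there is no reading), "vertical_fov" (degrees; the focal length in pixels is half the picture's height over the tangent of half this angle, whatever the lens; pixels are square), "cx", "cy" (the principal point, pixels), "dist" ([k1, k2, p1, p2, k3] as OpenCV has them; the pictures are not rectified), "eye" and "attitude" of the camera in the world. Camera axes: x right, y up, looking along -z (the intrinsics and any distortion apply to the point x, -y, -z); pixel columns grow to the right and rows downward; lengths in m; the calibration is good to about 2 mm. A picture is of the moment at which its call begins.
- env.close_job(): hands the job in; it is judged then, once.
The state is a dict: "time_s": time; "q": joint angles; "qvel": joint speeds; "joint_efforts": joint torques, N m; "position": TCP position; "tool_rot": TCP orientation; "ft_force": force on the tool from outside, world axes, zero at the start; "wrist_torque": the same for the moment, N m; "grip_width": finger opening in m; "gripper_force": force on a finger pad.
Only numpy, scipy, OpenCV 4.12 (cv2) and the standard library are available. Lean on these libraries where they do the work, as an engineer would, in place of code of your own. Each camera call takes 0.05 s, during which the arm holds its last target. There are 200 camera calls.

## Working session

There is one attempt and no reset: what is moved stays moved. The work goes in short steps, Python scripts to look and compute and a tool call to move; the robot and the scene stay as the last step left them, time stands still between calls to the robot, and variables do not carry over. Pictures are saved under pics/ and viewed, at most 10 in all, crops included, and the job is handed in when it is done.

Besides the shell and the picture viewer there is one more tool, called after "Call:" by a JSON object that holds its "api" and its "payload". apply_moves: Moves the arm, as the interface text tells. Its arguments: {"type":"object","properties":{"series":{"type":"array"},"grip_force":{"type":"number"}},"required":["series"]}

```bash
mkdir -p pics && cat > h.py <<'E'
import numpy as np, cv2
from rig import telemetry, get_image, env
def cam(n):
    d=get_image(n); h=d["frame"].shape[0]
    f=h/2/np.tan(np.radians(d["vertical_fov"])/2)
    d["K"]=np.array([[f,0,d["cx"]],[0,f,d["cy"]],[0,0,1.]]); d["R"]=np.array(d["attitude"]); d["D"]=np.array(d["dist"],float); d["eye"]=np.array(d["eye"]); return d
def rays(d,uv):
    p=cv2.undistortPoints(np.array(uv,float).reshape(-1,1,2),d["K"],d["D"]).reshape(-1,2)
    return np.c_[p[:,0],-p[:,1],-np.ones(len(p))]@d["R"].T
def plane(d,uv,z):
    r=rays(d,uv); return d["eye"]+r*((z-d["eye"][2])/r[:,2])[:,None]
def cloud(d):
    h,w=d["z_map"].shape; v,u=np.mgrid[:h,:w]
    r=rays(d,np.c_[u.ravel(),v.ravel()]); return (d["eye"]+r*d["z_map"].reshape(-1,1)).reshape(h,w,3)
def save(n,im): cv2.imwrite("pics/"+n,np.ascontiguousarray(im[...,::-1]))
E
python3 - <<'E'
from h import *
for n in("scene","top"):
    d=cam(n); save(n+"0.png",d["frame"]); print(n,d["eye"],d["R"].round(3).tolist(),d["K"][0,0],d["dist"])
    np.savez("/tmp/"+n,c=cloud(d),f=d["frame"],z=d["z_map"])
print(env.pinch_z,telemetry.observe())
E
```

```text
scene [1.4481208  0.06829396 1.02061694] [[-0.109, -0.682, 0.724], [0.994, -0.085, 0.07], [0.014, 0.727, 0.687]] 536.0862633939429 [-0.16228908  0.          0.          0.          0.        ]
top [ 0.20155917 -0.02868874  1.25800869] [[-0.021, 0.976, -0.219], [-1.0, -0.02, 0.007], [0.002, 0.219, 0.976]] 435.6031977532229 [-0.06901811  0.          0.          0.          0.        ]
0.0187 {'time_s': 0.1, 'q': array([ 5.57886104e+01,  2.18382757e+01,  7.43780235e+01, -1.76582932e-03,
        8.38580960e+01, -1.23332468e+01]), 'qvel': array([-0.03275529, -0.12237804, -0.15785645,  0.12067682,  0.05550029,
        0.05997892]), 'joint_efforts': array([ 4.29891923e-03, -4.49224949e+01, -2.31656563e+01, -1.49921661e-04,
        3.68636451e-03, -4.55643459e-06]), 'position': array([0.20478989, 0.51017892, 0.23077683]), 'tool_rot': array([[-9.27979623e-01,  3.72630277e-01, -7.04705481e-04],
       [ 3.72630861e-01,  9.27979014e-01, -1.09099958e-03],
       [ 2.47412420e-04, -1.27502039e-03, -9.99999157e-01]]), 'ft_force': array([ 0.76206084, -0.11984752, -0.12374947]), 'wrist_torque': array([ 0.00078504, -0.01475198, -0.00583541]), 'gripper_force': 0.0, 'grip_width': 0.08527751663723947}
```

View pics/scene0.png

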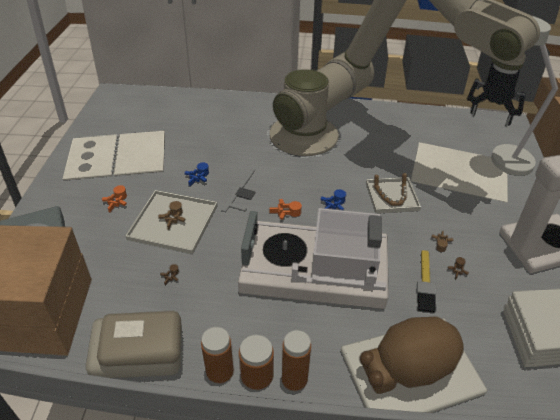

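View pics/top0.png

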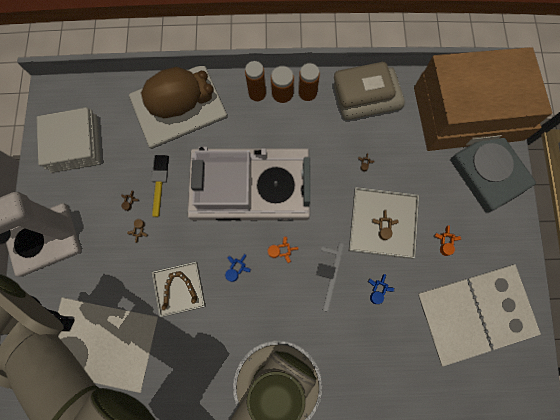

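View crops.

The scene shows the brown vertebra in the right-hand tray at scene (174,214) / top (385,226). The look-alikes are orange at top (448,240) and (284,250), blue at (380,290) and (237,267), and small browns at (365,161), (130,200) and (138,230). Only the one in the tray fits the description. I'll confirm it in a crop and measure.

```bash
python3 - <<'E'
from h import *
T=np.load("/tmp/top.npz");S=np.load("/tmp/scene.npz")
a=cv2.resize(T["f"][185:260,345:425],None,fx=5,fy=5,interpolation=cv2.INTER_CUBIC)
b=cv2.resize(S["f"][190:250,125:220],None,fx=4,fy=4,interpolation=cv2.INTER_CUBIC)
c=cv2.resize(T["f"][140:225,180:320],None,fx=2.8,fy=2.8,interpolation=cv2.INTER_CUBIC)
o=np.zeros((600,800,3),np.uint8);o[:375,:400]=a;o[:240,400:780]=b;o[250:488,400:792]=c
save("crop1.png",o)
for n,D,(r0,r1,c0,c1) in(("top",T,(190,255,352,417)),("scene",S,(195,245,135,212))):
    f=D["f"][r0:r1,c0:c1].astype(int);P=D["c"][r0:r1,c0:c1]
    hsv=cv2.cvtColor(D["f"][r0:r1,c0:c1],cv2.COLOR_RGB2HSV)
    m=(hsv[...,1]>70)&(P[...,2]>0.008)
    p=P[m];print(n,m.sum(),p.mean(0),p.min(0),p.max(0))
    np.save("/tmp/b_"+n,p)
    # height map print
    g={}
    for q in p: g.setdefault((round(q[0]/.005),round(q[1]/.005)),[]).append(q[2])
    xs=[k[0] for k in g];ys=[k[1] for k in g]
    print("y cols from",max(ys)*5,"down to",min(ys)*5)
    for x in range(max(xs),min(xs)-1,-1): print(x*5,' '.join('%2d'%(1000*max(g[(x,y)])) if (x,y) in g else ' .' for y in range(max(ys),min(ys)-1,-1)))
E
```

```text
top 278 [ 0.43746504 -0.31938341  0.03121923] [ 0.20155917 -0.35970037  0.00842936] [ 0.48774431 -0.02868874  1.25800869]
y cols from -30 down to -360
490  .  .  .  .  .  .  .  .  .  .  .  .  .  .  .  .  .  .  .  .  .  .  .  .  .  .  .  .  .  .  .  .  .  .  .  .  .  .  .  .  .  .  .  .  .  .  .  .  .  .  .  .  .  .  .  .  .  .  . 22  .  .  .  .  .  .  .
485  .  .  .  .  .  .  .  .  .  .  .  .  .  .  .  .  .  .  .  .  .  .  .  .  .  .  .  .  .  .  .  .  .  .  .  .  .  .  .  .  .  .  .  .  .  .  .  .  .  .  .  .  .  .  .  .  .  . 24 24  .  .  .  .  .  .  .
480  .  .  .  .  .  .  .  .  .  .  .  .  .  .  .  .  .  .  .  .  .  .  .  .  .  .  .  .  .  .  .  .  .  .  .  .  .  .  .  .  .  .  .  .  .  .  .  .  .  .  .  .  .  .  .  .  .  . 20 24  .  .  .  .  .  .  .
475  .  .  .  .  .  .  .  .  .  .  .  .  .  .  .  .  .  .  .  .  .  .  .  .  .  .  .  .  .  .  .  .  .  .  .  .  .  .  .  .  .  .  .  .  .  .  .  .  .  .  .  .  .  .  .  .  .  . 21 24  .  .  .  .  .  .  .
470  .  .  .  .  .  .  .  .  .  .  .  .  .  .  .  .  .  .  .  .  .  .  .  .  .  .  .  .  .  .  .  .  .  .  .  .  .  .  .  .  .  .
[... 28229 characters left out ...]
 .  .  .  .  .  .  .  .  .  .  .  .  .  .  .  .  .  .  .  .  .  .  .  .  .  .  .  .  .  .  .  .  .  .  .  .  .  .  .  .  .  .  .  .  .  .  .  . 32 33 30 33 31 30  .  .  .  .  .
405  .  .  .  .  .  .  .  .  .  .  .  .  .  .  .  .  .  .  .  .  .  .  .  .  .  .  .  .  .  .  .  .  .  .  .  .  .  .  .  .  .  .  .  .  .  .  .  .  .  .  .  .  .  .  .  .  .  .  .  .  .  .  .  .  .  .  .  .  .  .  .  .  .  .  .  .  . 31 32 30  .  .  .  .  .  .
400  .  .  .  .  .  .  .  .  .  .  .  .  .  .  .  .  .  .  .  .  .  .  .  .  .  .  .  .  .  .  .  .  .  .  .  .  .  .  .  .  .  .  .  .  .  .  .  .  .  .  .  .  .  .  .  .  .  .  .  .  .  .  .  .  .  .  .  .  .  .  .  .  .  .  .  .  .  . 29 28  .  .  .  .  .  .
```

View pics/crop1.png

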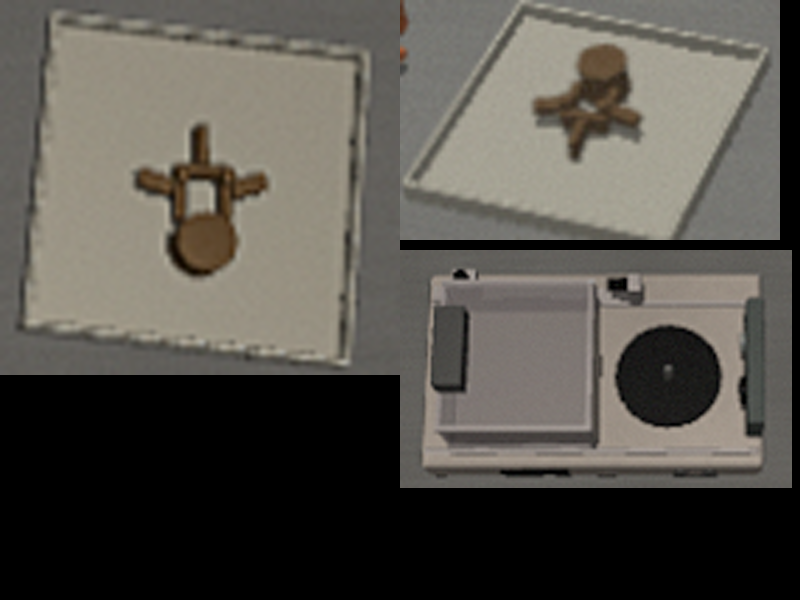

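The crop confirms it: the brown vertebra is in the tray, with its drum at top (385.6,233.6) and its tail pointing world +x. The turntable and post are at about (275.5,183), and the guard with its push block is on the left at about (196,175). Next come exact positions.

```bash
cat > meas.py <<'E'
from h import *
def blob(m,near):
    n,l,s,c=cv2.connectedComponentsWithStats(m.astype(np.uint8)); 
    k=1+np.argmin(np.linalg.norm(c[1:]-near,axis=1)+1000*(s[1:,4]<15)); return l==k
def px(m): v,u=np.nonzero(m); return np.c_[u,v]
E
python3 - <<'E'
from meas import *
np.set_printoptions(precision=4,suppress=True)
for n in("top","scene"):
    d=cam(n);C=cloud(d);H=cv2.cvtColor(d["frame"],cv2.COLOR_RGB2HSV);Z=C[...,2]
    ok=d["z_map"]>0
    r=(190,255,352,417) if n=="top" else (195,245,135,212)
    R=np.zeros(Z.shape,bool);R[r[0]:r[1],r[2]:r[3]]=1
    # bone
    m=R&ok&(H[...,1]>70)&(Z>.008); P=C[m]
    dr=R&ok&(H[...,1]>70)&(Z>.0275)&(C[...,0]<.442)
    q=plane(d,px(dr),.032); (x,y),rad=cv2.minEnclosingCircle((q[:,:2]*1000).astype(np.float32))
    print(n,"drum cloud",C[dr].mean(0),"plane",q.mean(0),"circ",x,y,rad,dr.sum())
    c=q[:,:2].mean(0)
    t=plane(d,px(m&(C[...,0]>.466)),.024); kn=P[(P[:,2]>.028)&(P[:,0]>.445)]
    v=t[:,:2].mean(0)-c; print(" tail",t[:,:2].mean(0),"yaw",np.degrees(np.arctan2(v[1],v[0])),"knobs",[kn[kn[:,1]>c[1]].mean(0),kn[kn[:,1]<c[1]].mean(0)])
    w=[P[P[:,1]>c[1]+.025].mean(0),P[P[:,1]<c[1]-.025].mean(0)]; print(" wings",w)
    # turntable
    g=np.asarray(d["frame"]).max(2)
    tt=blob((g<60),(275,185) if n=="top" else (285,250))
    q=plane(d,px(tt),.054); h=cv2.convexHull((q[:,:2]*1000).astype(np.float32)); print(" table",tt.sum(),Z[tt&ok].mean(),cv2.fitEllipse(h),cv2.minEnclosingCircle(h))
    # post: bright/high points inside
    c2=np.array(cv2.minEnclosingCircle(h)[0])/1000
    near=ok&(np.hypot(C[...,0]-c2[0],C[...,1]-c2[1])<.03)&(Z>.062)&(Z<.09)
    print(" post",near.sum(),C[near].mean(0),C[near].max(0),px(near).tolist()[:12])
    # push block, guard, housings
    for nm,lo,hi in(("block",.152,.168),("guardtop",.122,.136),("deck",.044,.053)):
        b=ok&(abs(C[...,0]-.55)<.2)&(abs(C[...,1]-.05)<.25)&(Z>lo)&(Z<hi)
        b=b&blob(cv2.morphologyEx(b.astype(np.uint8),cv2.MORPH_CLOSE,np.ones((3,3))),px(b).mean(0)) if b.sum()>20 else b
        p=C[b]; rr=cv2.minAreaRect((p[:,:2]*1000).astype(np.float32)); print(" ",nm,b.sum(),p.mean(0),rr)
E
```

```text
top drum cloud [ 0.4188 -0.3195  0.0326] plane [ 0.4189 -0.3196  0.032 ] circ 422.0701904296875 -320.40985107421875 20.254697799682617 111
 tail [ 0.4764 -0.3229] yaw -3.3297721329665264 knobs [array([ 0.4588, -0.3087,  0.033 ]), array([ 0.4565, -0.334 ,  0.0309])]
 wings [array([ 0.4573, -0.2897,  0.0219]), array([ 0.4532, -0.3521,  0.0225])]
 table 1038 0.05545756572429669 ((562.3408203125, -5.4854021072387695), (105.53765869140625, 106.48737335205078), 31.435060501098633) ((562.16357421875, -5.686758518218994), 53.61137390136719)
 post 15 [ 0.5627 -0.0057  0.0771] [ 0.5729 -0.0018  0.0836] [[274, 180], [275, 180], [280, 180], [274, 181], [275, 181], [276, 181], [274, 182], [275, 182], [276, 182], [274, 183], [275, 183], [276, 183]]
  block 340 [0.5636 0.1999 0.1596] ((564.7730102539062, 200.58126831054688), (30.996395111083984, 80.48052215576172), 89.60001373291016)
  guardtop 2627 [0.562  0.1333 0.13  ] ((564.1862182617188, 140.3875732421875), (150.35093688964844, 152.73587036132812), 88.47167205810547)
  deck 2573 [0.5587 0.0254 0.0502] ((572.3836669921875, 72.69376373291016), (
[... 517 characters left out ...]
 103.26419830322266) ((563.8443603515625, -5.111155986785889), 53.87854766845703)
 post 26 [ 0.5654 -0.0047  0.0736] [ 0.5707 -0.0011  0.0814] [[285, 240], [284, 241], [285, 241], [286, 241], [283, 242], [284, 242], [285, 242], [286, 242], [283, 243], [284, 243], [285, 243], [286, 243]]
  block 356 [0.5709 0.2011 0.1576] ((567.788818359375, 201.2343292236328), (30.422746658325195, 82.30506134033203), 88.78736877441406)
  guardtop 2729 [0.5741 0.134  0.1283] ((566.1546020507812, 141.86666870117188), (147.95143127441406, 159.11215209960938), 88.92327117919922)
  deck 4164 [0.5998 0.0366 0.0494] ((576.9319458007812, 73.96631622314453), (349.84967041015625, 212.68992614746094), 88.3270492553711)
```

Call:
{"api": "apply_moves", "payload": {"series": [[0,0,0,0,0,-9.2,0.75],[0,0,0,0,0,-9.2,0.75],[-14.8,-45.2,0,0,0,0,0.75],[-14.8,-45.2,0,0,0,0,0.75],[-14.8,-45.2,0,0,0,0,0.75],[-14.8,-45.2,0,0,0,0,0.75],[-14.8,-45.2,0,0,0,0,0.75],[-14.8,-45.2,0,0,0,0,0.75],[-14.8,-45.2,0,0,0,0,0.75],[-14.8,-45.2,0,0,0,0,0.75],[-14.8,-45.2,0,0,0,0,0.75],[-14.8,-45.2,0,0,0,0,0.75]], "grip_force": 30}}

```text
time_s: 1.7
position: [0.3253, 0.0487, 0.2315]
tool_rot: [[-0.998, 0.061, 0.001], [0.061, 0.998, -0.0], [-0.001, -0.0, -1.0]]
ft_force: [0.4, 1.7, -0.2]
grip_width: 0.0641
gripper_force: 0.0
```

Call:
{"api": "apply_moves", "payload": {"series": [[-14.8,-45.2,0,0,0,0,0.75],[-14.8,-45.2,0,0,0,0,0.75],[-14.8,-45.2,0,0,0,0,0.75],[-14.8,-45.2,0,0,0,0,0.75],[-14.8,-45.2,0,0,0,0,0.75],[-14.8,-45.2,0,0,0,0,0.75],[-14.8,-45.2,0,0,0,0,0.75],[-14.8,-45.2,0,0,0,0,0.75],[0,0,40,0,0,0,0.75],[0,0,40,0,0,0,0.75],[0,0,30,0,0,0,0.75],[0,0,0,0,0,0,0.75]]}}

```text
time_s: 3.2
position: [0.4208, -0.3171, 0.1197]
tool_rot: [[-0.998, 0.061, -0.003], [0.061, 0.998, 0.003], [0.003, 0.003, -1.0]]
ft_force: [-0.7, -0.1, 0.2]
grip_width: 0.0641
gripper_force: 0.0
```

Call:
{"api": "apply_moves", "payload": {"series": [[0,0,35,0,0,0,0.75],[0,0,35,0,0,0,0.75],[0,0,25,0,0,0,0.75],[0,0,10,0,0,0,0.75],[0,0,4,0,0,0,0.75],[0,0,0,0,0,0,0.75],[0,0,0,0,0,0,0.75]]}}

```text
time_s: 4.08
position: [0.4218, -0.3182, 0.0132]
tool_rot: [[-0.998, 0.061, 0.001], [0.061, 0.998, -0.001], [-0.001, -0.001, -1.0]]
ft_force: [-0.2, -0.4, -0.8]
grip_width: 0.0641
gripper_force: 0.0
```

Call:
{"api": "apply_moves", "payload": {"series": [[0,0,4,0,0,0,0.75],[0,0,0,0,0,0,0.4],[0,0,0,0,0,0,0.2],[0,0,0,0,0,0,0.2],[0,0,0,0,0,0,0.2],[0,0,0,0,0,0,0.2],[0,0,0,0,0,0,0.2]], "grip_force": 40}}

```text
time_s: 4.95
position: [0.4216, -0.318, 0.0086]
tool_rot: [[-0.998, 0.061, 0.0], [0.061, 0.998, -0.0], [-0.0, -0.0, -1.0]]
ft_force: [0.8, 0.2, 6.0]
grip_width: 0.0331
gripper_force: 40.0
```

Call:
{"api": "apply_moves", "payload": {"series": [[0,0,-5,0,0,0,0.2],[0,0,-15,0,0,0,0.2],[0,0,-30,0,0,0,0.2],[0,0,-40,0,0,0,0.2],[0,0,-40,0,0,0,0.2],[0,0,0,0,0,0,0.2],[0,0,0,0,0,0,0.2]]}}

```text
time_s: 5.82
position: [0.4212, -0.3175, 0.1381]
tool_rot: [[-0.998, 0.061, -0.0], [0.061, 0.998, 0.001], [0.001, 0.001, -1.0]]
ft_force: [0.6, -0.3, -0.7]
grip_width: 0.0335
gripper_force: 39.7
```

```bash
python3 - <<'E'
from h import *
t=cam("top");s=cam("scene")
a=cv2.resize(t["frame"][170:270,330:430],None,fx=4,fy=4,interpolation=cv2.INTER_CUBIC)
b=cv2.resize(s["frame"][120:220,120:220],None,fx=4,fy=4,interpolation=cv2.INTER_CUBIC)
save("lift.png",np.hstack([a,b]));print(telemetry.observe())
E
```

```text
{'time_s': 5.925, 'q': array([-4.98811107e+01,  2.47515479e+01,  8.64623895e+01,  2.08336566e-03,
        6.89143944e+01, -1.36404418e+02]), 'qvel': array([ 0.01832589,  0.2705001 , -0.14922596, -0.03168239,  0.03865557,
       -0.05889187]), 'joint_efforts': array([ 5.24337252e-02, -4.53077567e+01, -2.02305311e+01,  6.04160901e-03,
        2.50971752e-03, -9.86550481e-05]), 'position': array([ 0.42110535, -0.31738362,  0.13740053]), 'tool_rot': array([[-0.99815768,  0.06065676, -0.00141734],
       [ 0.06065428,  0.99815733,  0.00173466],
       [ 0.00151994,  0.0016455 , -0.99999749]]), 'ft_force': array([-0.01298925, -0.04600632, -0.96172673]), 'wrist_torque': array([-0.04801781,  0.00970662, -0.02925101]), 'gripper_force': 39.72803922398725, 'grip_width': 0.033286012293804144}
```

View pics/lift.png

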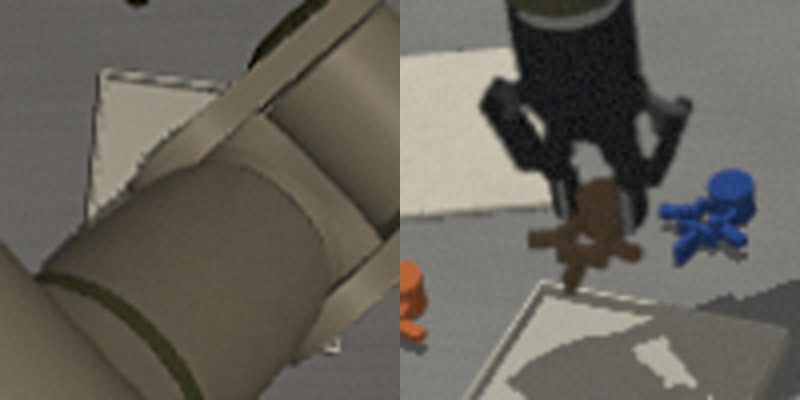

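The lift crop shows the bone held between the fingers, at about scene (269,172), with the wings level. Next I'll measure its pose in the hand.

```bash
cat > held.py <<'E'
from h import *
np.set_printoptions(precision=4,suppress=True)
def held(x,y,z,far=.075):
    d=cam("scene");C=cloud(d);H=cv2.cvtColor(d["frame"],cv2.COLOR_RGB2HSV)
    m=(d["z_map"]>0)&(H[...,1]>80)&(np.hypot(C[...,0]-x,C[...,1]-y)<.12)&(C[...,2]>z-.03)&(C[...,2]<z+.05)&(H[...,0]<20)&(H[...,2]>25)
    n,l,s,c=cv2.connectedComponentsWithStats(m.astype(np.uint8));k=1+np.argmax(s[1:,4]);m=l==k
    P=C[m]-[x,y,0]; print(len(P),P.mean(0),P.min(0),P.max(0))
    L=P[P[:,1]>.024];R=P[P[:,1]<-.024]; T=P[P[:,0]>.052]; K=P[P[:,0]<.025]; 
    for n,q in(("L",L),("R",R),("tail",T),("drum",K),("drumtop",K[K[:,2]>K[:,2].max()-.006])): print(n,len(q),q.mean(0),np.median(q,0))
E
python3 -c "
from held import *
p=telemetry.observe()['position'];held(*p)"
```

```text
276 [ 0.0267 -0.0001  0.1525] [-0.013  -0.0368  0.1381] [0.0704 0.0343 0.1638]
L 14 [0.0402 0.0294 0.1489] [0.0404 0.0289 0.1496]
R 15 [ 0.033  -0.0301  0.1483] [ 0.0329 -0.0308  0.1487]
tail 22 [ 0.0625 -0.0025  0.1474] [ 0.0624 -0.0022  0.1479]
drum 127 [ 0.0075 -0.0007  0.155 ] [ 0.0099 -0.0009  0.1576]
drumtop 64 [ 0.0024 -0.0003  0.1604] [0.0039 0.     0.1606]
```

Call:
{"api": "apply_moves", "payload": {"series": [[-6,20,-12,0,0,0,0.2],[-12,40,-13,0,0,0,0.2],[-12,40,0,0,0,0,0.2],[-12,40,0,0,0,0,0.2],[-12,40,0,0,0,0,0.2],[-12,40,0,0,0,0,0.2],[-12,40,0,0,0,0,0.2],[-12,40,0,0,0,0,0.2],[-4.6,20.3,0,0,0,0,0.2],[0,0,0,0,0,0,0.2],[0,0,0,0,0,0,0.2]]}}

```text
time_s: 7.35
position: [0.5351, -0.0039, 0.1634]
tool_rot: [[-0.998, 0.06, -0.0], [0.06, 0.998, -0.0], [0.0, -0.0, -1.0]]
ft_force: [0.4, 0.1, -0.6]
grip_width: 0.0331
gripper_force: 39.8
```

```bash
python3 -c "
from held import *
p=telemetry.observe()['position'];print(p);held(*p)"
```

```text
[ 0.5351 -0.0039  0.1634]
411 [ 0.0245 -0.0011  0.1783] [-0.019  -0.0387  0.1595] [0.0715 0.0338 0.1944]
L 22 [0.0398 0.0293 0.1753] [0.0416 0.0292 0.1754]
R 32 [ 0.0334 -0.0311  0.1758] [ 0.034  -0.031   0.1757]
tail 25 [ 0.0617 -0.0039  0.1746] [ 0.0632 -0.004   0.1752]
drum 199 [ 0.006  -0.      0.1802] [0.0096 0.0001 0.184 ]
drumtop 11 [0.0016 0.     0.1899] [ 0.0002 -0.0009  0.1896]
```

Call:
{"api": "apply_moves", "payload": {"series": [[1,1,25,0,0,0,0.2],[0,0,30,0,0,0,0.2],[0,0,15,0,0,0,0.2],[0,0,5,0,0,0,0.2],[0,0,5,0,0,0,0.2],[0,0,4,0,0,0,0.2],[0,0,4,0,0,0,0.2],[0,0,0,0,0,0,0.2]]}}

```text
time_s: 8.4
position: [0.5344, -0.0028, 0.0752]
tool_rot: [[-0.998, 0.061, -0.0], [0.061, 0.998, 0.0], [0.0, 0.0, -1.0]]
ft_force: [-0.4, 0.1, -1.2]
grip_width: 0.0334
gripper_force: 39.8
```

Call:
{"api": "apply_moves", "payload": {"series": [[0,0,4,0,0,0,0.2],[0,0,4,0,0,0,0.2],[0,0,3,0,0,0,0.2],[0,0,2,0,0,0,0.2],[0,0,1,0,0,0,0.2],[0,0,0,0,0,0,0.2]]}}

```text
time_s: 9.15
position: [0.5344, -0.0028, 0.0613]
tool_rot: [[-0.998, 0.061, -0.0], [0.061, 0.998, -0.0], [0.0, -0.0, -1.0]]
ft_force: [0.3, -0.3, -1.0]
grip_width: 0.0337
gripper_force: 39.8
```

Call:
{"api": "apply_moves", "payload": {"series": [[0,0,1,0,0,0,0.2],[0,0,1,0,0,0,0.2],[0,0,0,0,0,0,0.2]]}}

```text
time_s: 9.52
position: [0.5344, -0.0028, 0.0593]
tool_rot: [[-0.998, 0.061, -0.0], [0.061, 0.998, 0.0], [0.0, 0.0, -1.0]]
ft_force: [-0.3, 0.5, -0.9]
grip_width: 0.033
gripper_force: 39.8
```

Call:
{"api": "apply_moves", "payload": {"series": [[0,0,1,0,0,0,0.2],[0,0,0,0,0,0,0.2],[0,0,0,0,0,0,0.2]]}}

```text
time_s: 9.9
position: [0.5345, -0.0029, 0.0586]
tool_rot: [[-0.998, 0.061, 0.0], [0.061, 0.998, -0.0], [-0.0, -0.0, -1.0]]
ft_force: [-1.5, 0.9, 4.0]
grip_width: 0.0335
gripper_force: 40.3
```

Contact with the turntable is at 4 N, so I'll release now.

Call:
{"api": "apply_moves", "payload": {"series": [[0,0,0,0,0,0,0.45],[0,0,0,0,0,0,0.6],[0,0,0,0,0,0,0.7],[0,0,0,0,0,0,0.7],[0,0,0,0,0,0,0.7],[0,0,-10,0,0,0,0.7],[0,0,-30,0,0,0,0.7],[0,0,-45,0,0,0,0.7],[0,0,-50,0,0,0,0.7],[0,0,-50,0,0,0,0.5],[0,0,0,0,0,0,0.3]]}}

```text
time_s: 11.28
position: [0.5355, -0.003, 0.2477]
tool_rot: [[-0.998, 0.06, 0.008], [0.06, 0.998, -0.002], [-0.008, -0.001, -1.0]]
ft_force: [0.4, 0.2, -0.4]
grip_width: 0.0265
gripper_force: 0.0
```

```bash
python3 - <<'E'
from held import *
print(telemetry.observe()['position'])
held(.535,-.003,.06)
s=cam("scene");np.savez("/tmp/s1",c=cloud(s),f=s["frame"])
a=cv2.resize(s["frame"][195:310,230:400],None,fx=4.5,fy=4.5,interpolation=cv2.INTER_CUBIC);save("placed.png",a)
E
```

```text
[ 0.5355 -0.003   0.2477]
401 [ 0.0254 -0.0007  0.0727] [-0.0192 -0.0437  0.05  ] [0.0697 0.0362 0.0857]
L 25 [0.0393 0.0297 0.0688] [0.0404 0.0296 0.0707]
R 32 [ 0.0327 -0.0323  0.0699] [ 0.0352 -0.0325  0.0714]
tail 32 [ 0.062  -0.0038  0.0655] [ 0.063  -0.0037  0.0667]
drum 182 [0.0049 0.0006 0.0759] [0.007  0.0017 0.0794]
drumtop 84 [0.0002 0.0009 0.082 ] [0.0014 0.0003 0.0817]
```

View pics/placed.png

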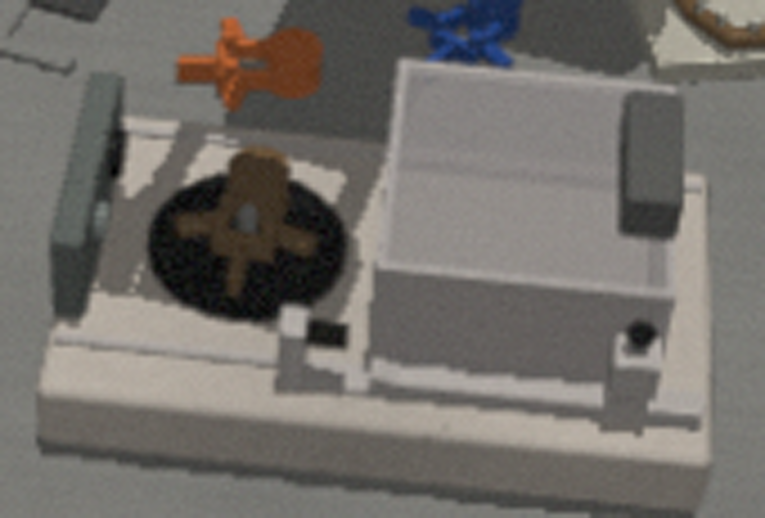

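The crop shows the bone flat on the turntable, with the post tip visible in its hole at about (245,215) in the crop. The drum top is at 82 mm, as expected. The guard is still open, so next I go round to the push face.

Call:
{"api": "apply_moves", "payload": {"series": [[0,0,0,0,0,-2.5,0],[-3.8,41.2,0,0,0,0,0],[-3.8,41.2,0,0,0,0,0],[-3.8,41.2,0,0,0,0,0],[-3.8,41.2,0,0,0,0,0],[-3.8,41.2,0,0,0,0,0],[-3.8,41.2,0,0,0,0,0],[-3.8,41.2,0,0,0,0,0],[0,0,30,0,0,0,0],[0,0,40,0,0,0,0],[0,0,30,0,0,0,0],[0,0,0,0,0,0,0]]}}

```text
time_s: 12.88
position: [0.5643, 0.2846, 0.1399]
tool_rot: [[-1.0, 0.017, -0.007], [0.017, 1.0, -0.002], [0.007, -0.002, -1.0]]
ft_force: [0.2, -0.4, 0.7]
grip_width: 0.0002
gripper_force: 0.0
```

Call:
{"api": "apply_moves", "payload": {"series": [[-2,0,0,0,0,0,0],[0,-20,0,0,0,0,0],[0,-15,0,0,0,0,0],[0,-5,0,0,0,0,0],[0,0,0,0,0,0,0]]}}

```text
time_s: 13.5
position: [0.5674, 0.2445, 0.1436]
tool_rot: [[-1.0, 0.018, 0.0], [0.018, 1.0, 0.0], [-0.0, 0.0, -1.0]]
ft_force: [0.4, -0.2, -0.1]
grip_width: -0.0
gripper_force: 0.0
```

Call:
{"api": "apply_moves", "payload": {"series": [[0,0,5,0,0,0,0],[0,-3,0,0,0,0,0],[0,-3,0,0,0,0,0],[0,-3,0,0,0,0,0],[0,-3,0,0,0,0,0],[0,0,0,0,0,0,0]]}}

```text
time_s: 14.25
position: [0.5671, 0.2328, 0.1384]
tool_rot: [[-1.0, 0.017, 0.0], [0.017, 1.0, 0.0], [-0.0, 0.0, -1.0]]
ft_force: [0.8, -0.1, -1.0]
grip_width: -0.0
gripper_force: 0.0
```

Call:
{"api": "apply_moves", "payload": {"series": [[0,-2,0,0,0,0,0],[0,-2,0,0,0,0,0],[0,-2,0,0,0,0,0],[0,-2,0,0,0,0,0],[0,-2,0,0,0,0,0]]}}

```text
time_s: 14.88
position: [0.5668, 0.2241, 0.1384]
tool_rot: [[-1.0, 0.016, 0.0], [0.016, 1.0, 0.002], [-0.0, 0.002, -1.0]]
ft_force: [0.7, 6.6, -0.3]
grip_width: -0.0
gripper_force: 3.2
```

Call:
{"api": "apply_moves", "payload": {"series": [[0,-4,0,0,0,0,0],[0,-5,0,0,0,0,0],[0,-5,0,0,0,0,0],[0,-5,0,0,0,0,0],[0,-5,0,0,0,0,0],[0,-5,0,0,0,0,0],[0,-5,0,0,0,0,0],[0,-5,0,0,0,0,0],[0,-5,0,0,0,0,0],[0,-5,0,0,0,0,0],[0,-5,0,0,0,0,0],[0,-5,0,0,0,0,0]]}}

```text
time_s: 16.38
position: [0.5657, 0.1653, 0.1384]
tool_rot: [[-1.0, 0.016, 0.0], [0.016, 1.0, 0.002], [-0.0, 0.002, -1.0]]
ft_force: [-0.2, 7.3, -1.1]
grip_width: -0.0004
gripper_force: 3.8
```

Call:
{"api": "apply_moves", "payload": {"series": [[0,-5,0,0,0,0,0],[0,-5,0,0,0,0,0],[0,-5,0,0,0,0,0],[0,-5,0,0,0,0,0],[0,-5,0,0,0,0,0],[0,-3,0,0,0,0,0],[0,-2,0,0,0,0,0],[0,-2,0,0,0,0,0],[0,-2,0,0,0,0,0],[0,-2,0,0,0,0,0]]}}

```text
time_s: 17.62
position: [0.565, 0.1291, 0.1384]
tool_rot: [[-1.0, 0.017, -0.0], [0.017, 1.0, 0.002], [0.0, 0.002, -1.0]]
ft_force: [0.5, 5.6, 0.2]
grip_width: -0.0002
gripper_force: 3.2
```

```bash
cat > g.py <<'E'
from h import *
np.set_printoptions(precision=4,suppress=True)
d=cam("scene");C=cloud(d);Z=C[...,2]
b=(d["z_map"]>0)&(abs(C[...,0]-.565)<.09)&(abs(C[...,1]-.05)<.2)&(Z>.123)&(Z<.134)
y=C[b][:,1]; print("guard top y edge",np.percentile(y,[1,3,97,99]),b.sum())
o=telemetry.observe();print(o["position"],o["ft_force"])
E
python3 g.py
```

```text
guard top y edge [-0.0323 -0.0297  0.1038  0.112 ] 2662
[0.565  0.1287 0.1384] [-0.4481  0.6584 -0.2493]
```

Call:
{"api": "apply_moves", "payload": {"series": [[0,-3,0,0,0,0,0],[0,-3,0,0,0,0,0],[0,-3,0,0,0,0,0],[0,-2,0,0,0,0,0],[0,-2,0,0,0,0,0],[0,-2,0,0,0,0,0],[0,-2,0,0,0,0,0],[0,-2,0,0,0,0,0]]}}

```text
time_s: 18.68
position: [0.5646, 0.1106, 0.1384]
tool_rot: [[-1.0, 0.016, -0.0], [0.016, 1.0, 0.003], [0.0, 0.003, -1.0]]
ft_force: [-0.4, 11.0, 0.6]
grip_width: 0.0002
gripper_force: 5.4
```

Call:
{"api": "apply_moves", "payload": {"series": [[0,-1,0,0,0,0,0],[0,-1,0,0,0,0,0],[0,-1,0,0,0,0,0]]}}

```text
time_s: 19.05
position: [0.5646, 0.1079, 0.1384]
tool_rot: [[-1.0, 0.016, -0.0], [0.016, 1.0, 0.003], [0.0, 0.003, -1.0]]
ft_force: [-0.3, 12.2, -0.6]
grip_width: -0.0002
gripper_force: 5.4
```

Call:
{"api": "apply_moves", "payload": {"series": [[0,-1,0,0,0,0,0],[0,-1,0,0,0,0,0],[0,-1,0,0,0,0,0]]}}

```text
time_s: 19.42
position: [0.5645, 0.105, 0.1384]
tool_rot: [[-1.0, 0.016, -0.0], [0.016, 1.0, 0.004], [0.0, 0.004, -1.0]]
ft_force: [-0.2, 13.0, 0.9]
grip_width: -0.0001
gripper_force: 5.9
```

Call:
{"api": "apply_moves", "payload": {"series": [[0,-1,0,0,0,0,0],[0,-1,0,0,0,0,0],[0,-1,0,0,0,0,0]]}}

```text
time_s: 19.8
position: [0.5644, 0.102, 0.1384]
tool_rot: [[-1.0, 0.016, -0.0], [0.016, 1.0, 0.004], [0.0, 0.004, -1.0]]
ft_force: [-0.1, 10.1, 1.6]
grip_width: 0.0001
gripper_force: 5.4
```

Call:
{"api": "apply_moves", "payload": {"series": [[0,-1,0,0,0,0,0],[0,-1,0,0,0,0,0]]}}

```text
time_s: 20.05
position: [0.5644, 0.0991, 0.1384]
tool_rot: [[-1.0, 0.016, -0.0], [0.016, 1.0, 0.002], [0.0, 0.002, -1.0]]
ft_force: [-0.9, 4.5, -0.3]
grip_width: 0.0001
gripper_force: 2.2
```

Call:
{"api": "apply_moves", "payload": {"series": [[0,-1,0,0,0,0,0],[0,-1,0,0,0,0,0]]}}

```text
time_s: 20.3
position: [0.5648, 0.0957, 0.1383]
tool_rot: [[-1.0, 0.017, 0.0], [0.017, 1.0, -0.0], [-0.0, -0.0, -1.0]]
ft_force: [-0.3, -0.1, -0.6]
grip_width: -0.0
gripper_force: 0.0
```

Call:
{"api": "apply_moves", "payload": {"series": [[0,-1,0,0,0,0,0],[0,-1,0,0,0,0,0]]}}

```text
time_s: 20.55
position: [0.5647, 0.0944, 0.1384]
tool_rot: [[-1.0, 0.017, 0.0], [0.017, 1.0, 0.001], [-0.0, 0.001, -1.0]]
ft_force: [0.6, 5.1, 1.1]
grip_width: -0.0002
gripper_force: 2.6
```

Call:
{"api": "apply_moves", "payload": {"series": [[0,-1,0,0,0,0,0],[0,0,0,0,0,0,0]]}}

```text
time_s: 20.8
position: [0.5647, 0.094, 0.1384]
tool_rot: [[-1.0, 0.017, 0.0], [0.017, 1.0, 0.002], [-0.0, 0.002, -1.0]]
ft_force: [0.9, 6.8, 0.8]
grip_width: -0.0003
gripper_force: 3.2
```

Call:
{"api": "apply_moves", "payload": {"series": [[0,-1,0,0,0,0,0],[0,0,0,0,0,0,0]]}}

```text
time_s: 21.05
position: [0.5647, 0.0934, 0.1384]
tool_rot: [[-1.0, 0.017, 0.001], [0.017, 1.0, 0.003], [-0.0, 0.003, -1.0]]
ft_force: [0.8, 8.3, -1.2]
grip_width: -0.0001
gripper_force: 4.3
```

```bash
python3 - <<'E'
import g
from g import *
a=cv2.resize(d["frame"][195:310,230:400],None,fx=4.5,fy=4.5,interpolation=cv2.INTER_CUBIC);save("push.png",a)
E
```

```text
guard top y edge [-0.0679 -0.0654  0.0681  0.0762] 2611
[0.5647 0.0934 0.1384] [ 1.1666  8.5168 -0.1267]
```

View pics/push.png

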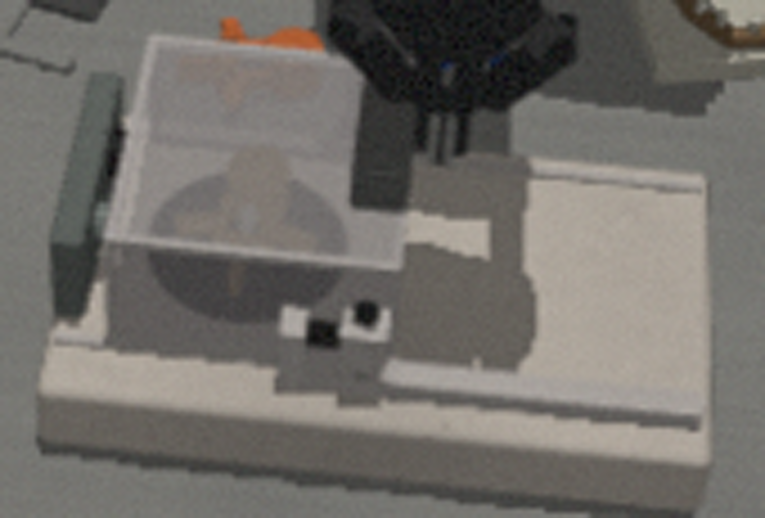

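The picture shows the guard over the bone, the latch housing at (365,320) against the buffer at (322,332), and the pin head looking low. The force fell to 0 and is now rising at buffer stiffness. I'll press slightly more, then back off.

Call:
{"api": "apply_moves", "payload": {"series": [[0,-1,0,0,0,0,0],[0,0,0,0,0,0,0]]}}

```text
time_s: 21.35
position: [0.5647, 0.0927, 0.1384]
tool_rot: [[-1.0, 0.016, 0.001], [0.016, 1.0, 0.003], [-0.001, 0.003, -1.0]]
ft_force: [1.1, 9.0, 0.3]
grip_width: -0.0
gripper_force: 5.1
```

Call:
{"api": "apply_moves", "payload": {"series": [[0,-1,0,0,0,0,0],[0,0,0,0,0,0,0]]}}

```text
time_s: 21.6
position: [0.5647, 0.092, 0.1384]
tool_rot: [[-1.0, 0.016, 0.001], [0.016, 1.0, 0.004], [-0.001, 0.004, -1.0]]
ft_force: [0.4, 11.3, -0.5]
grip_width: -0.0001
gripper_force: 5.9
```

Call:
{"api": "apply_moves", "payload": {"series": [[0,-1,0,0,0,0,0],[0,0,0,0,0,0,0]]}}

```text
time_s: 21.85
position: [0.5646, 0.0914, 0.1384]
tool_rot: [[-1.0, 0.016, 0.001], [0.016, 1.0, 0.004], [-0.001, 0.004, -1.0]]
ft_force: [1.5, 13.0, 0.9]
grip_width: 0.0
gripper_force: 6.7
```

Call:
{"api": "apply_moves", "payload": {"series": [[0,2,0,0,0,0,0],[0,3,0,0,0,0,0],[0,5,0,0,0,0,0],[0,15,0,0,0,0,0],[0,20,0,0,0,0,0],[0,20,-20,0,0,0,0],[0,10,-40,0,0,0,0],[0,0,0,0,0,0,0],[0,0,0,0,0,0,0]]}}

```text
time_s: 22.98
position: [0.5654, 0.1647, 0.1977]
tool_rot: [[-1.0, 0.016, -0.001], [0.016, 1.0, -0.0], [0.001, -0.0, -1.0]]
ft_force: [0.1, -0.5, -0.6]
grip_width: 0.0001
gripper_force: 0.0
```

```bash
python3 - <<'E'
import g
from g import *
# latch head/housing: heights now and before
S=np.load("/tmp/s1.npz")
for nm,CC,F,(cu,cv) in(("before",S["c"],S["f"],(372,270)),("now",C,d["frame"],(311,265))):
    P=CC[cv-12:cv+12,cu-12:cu+12];f=F[cv-12:cv+12,cu-12:cu+12].max(2)
    k=(f<50)&(P[...,2]<.14)&(P[...,2]>.06); w=(f>140)&(P[...,2]>.06)&(P[...,2]<.14)
    print(nm,"head",k.sum(),np.percentile(P[k],[50,95],axis=0),"housing",w.sum(),np.percentile(P[w],[50,90],axis=0) if w.sum() else "")
a=cv2.resize(d["frame"][235:290,285:400],None,fx=6,fy=6,interpolation=cv2.INTER_CUBIC)
save("latched.png",a)
E
```

```text
guard top y edge [-0.0671 -0.0642  0.0706  0.0775] 2644
[0.5653 0.1644 0.1973] [-0.7559  0.5205 -0.2473]
before head 21 [[0.6559 0.2002 0.1135]
 [0.66   0.2042 0.1153]] housing 100 [[0.6476 0.1991 0.1016]
 [0.6636 0.2116 0.1292]]
now head 50 [[0.6544 0.0463 0.0921]
 [0.6578 0.0669 0.1089]] housing 73 [[0.6461 0.0702 0.1   ]
 [0.6596 0.0803 0.1283]]
```

View pics/latched.png

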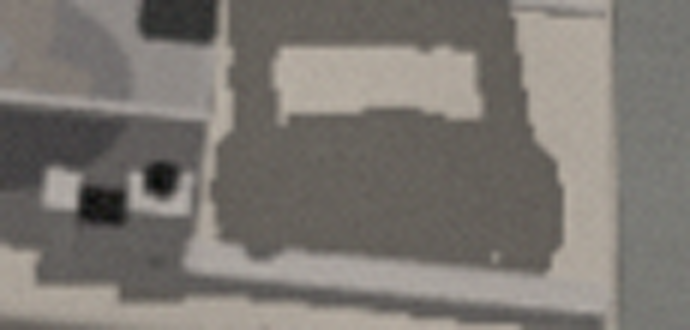

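The view shows the guard staying shut after I let go. The pin head's top is down about 6 mm (115 to 109 mm), so it is latched, and the hand is clear. I'm handing in.

```bash
python3 -c "
from rig import env;print(env.close_job())"
```

```text
the job is handed in; nothing more can be done
None
```

I handed the job in at about 23 s: the vertebra stands flat on the turntable with the post through its hole, and the guard is shut and latched (pin head down about 6 mm). The highest push I read on the guard was 13 N; no verdict came back from the hand-in.

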